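# Slide the locating probe home in the crankcase cover

## Task

On the crankcase lying on the bench stands a round flanged probe with a tall black knob. Slide it across the cover face, without lifting it off the plate, until its shank drops into the round socket and its flange sits flat on the plate; then let go. Do not push the square blanking cap about.

Things in the scene. Friction and masses are not known exactly. Their poses are not given: they have to be found in the camera images.
- probe_grip (a point): Locating probe, 300 g, loose, upright on the crankcase face, 86 mm tall: from below, steel shank 28 mm dia x 30 mm, round steel flange 72 mm dia x 6 mm, black cylindrical knob 30 mm dia x 50 mm. This point: on its axis in the knob, 28 mm above the flange, 22 mm below the top, z up. It is 64 mm above the face while the probe stands there, 34 mm when seated in the socket.
- socket (a point): Centre of the mouth of the round socket, level with the crankcase's flat top face, 50 mm above the bench: 46 mm dia, 42 mm deep (shank enters up to 9 mm off centre). Crankcase: fixed, light metal, face 200 (x) x 320 (y) mm, with lower round housings 40 mm out past each y end; its centre is 35 mm along +x from here. Axes are the crankcase's, z up. Bolt heads, 3 mm high, only near its long edges.
- slot (a point): Centre of the mouth of the other opening in the same face: an oblong slot 21 mm (x) by 61 mm (y), 90 mm along the socket's +x from the socket, too narrow for the probe. Same axes as the socket.
- cap_center (a point): Square blanking cap, a bystander to leave alone: steel plate 62 x 62 x 8 mm lying flat on the same face, with a black knob 18 mm dia x 24 mm; 32 mm tall overall. It lies at the opposite end of the face from the probe. This point: on its axis, 16 mm above the face, z up.
Things that resemble listed ones, but are neither listed nor needed, are in the scene too. Of the things like the part that bears probe_grip, leave any that is pink, turquoise or yellow; of the rest the larger one is meant.

How it is judged:
By the outcome, as a careful person would: the job done as asked, in the order asked, and still so for the second after the job is handed in, with the robot touching nothing.
It also fails if it takes over 35 s, if anything falls off the work surface, if the arm or the gripper's body presses on something with over 40 N, if the wrist force passes 120 N, or if a joint passes its speed limit or range.

## Robot

A 6-joint arm with a two-finger parallel gripper is mounted at the origin on the work surface. World frame = base frame: x ahead of the robot, y to its left, z up, the work surface at z = 0. Lengths are in mm, angles in rad, forces in N, time in s.
With the tool pointing down it reaches from about 275 to 1000 mm from the base axis. Payload 8.4 kg.
Tool frame: the origin (TCP) lies between the finger pads; the fingertips stand r.finger_overhang ahead of it and the grasp point (between the pads) is the TCP (r.finger_overhang is the distance from the TCP to the fingertips, in mm); z points along the fingers, y is the line along which they close (so a half turn about z gives the same grasp; the last joint's range is limited). The gripper opens to 85 mm and grips with 20 to 120 N. Pads are 22 mm wide; open, the fingers measure 114 mm over their backs; the gripper's body (76 mm by 85 mm) begins 54 mm behind the grasp point. The pads swing forward as they close: fully open they stand 13 mm farther back than shut.
Start: joints at [1.152, 0.353, 1.633, -0, 1.155, -0.002], TCP at [253.022, 571.496, 250.281] pointing down, gripper open.
Joint ranges: [-2.63, 2.63], [-0.92, 2.1], [0.06, 2.66], [-1.3, 4.44], [0, 2.69], [-3.02, 3.02]. Speed limits (rad/s): [2.22, 2.22, 2.79, 3.14, 3.14, 3.14].

## Interface

Orientations are given as [roll, pitch, yaw] about the fixed x, y, z axes, in that order (R = Rz(yaw) Ry(pitch) Rx(roll)).
In Python, from rig import r, cams, sign_off gives the robot as it stands.
- The arm moves only by the shell command python3 -m crank 'ROWS' [FORCE]. ROWS is JSON, a list of rows, each a list of 7 numbers: the shift along the tool's x, y, z in m, then the turn, a rotation vector about the tool's x, y, z in rad, then the closure, from 0 (fully open) to 1 (shut). In form: [[dx, dy, dz, ax, ay, az, gripper], ...]. A call has 1 to 5 rows; each row is the pose to reach, as a shift and turn from the pose commanded when the call began, along the tool's axes at that moment; what a row does not reach only later rows make up. A row lasts 1/10 s, in which the tool goes at most 50 mm and 8.59 degrees, less where a joint would pass 70% of its speed; a pose out of reach is approached as far as the arm can. A call with a gripper value outside its range is refused whole. The fingers move at their own pace and stop on an object; FORCE is the grip in N (left out, the last holds). Time passes only in rows, so rows that repeat a pose let the fingers close. It gives the time, the measured TCP pose, the force, the opening and the grip force at its end, in the units of the state.
- r.sense(): the state, without advancing time (a new reading comes with each control period).
- cams.grab_frame(name): name is "scene" or "top" or "wrist"; returns a dict with "image" (480x640x3 uint8, red, green, blue), "fx", "fy", "cx", "cy" (pixels), "position" and "orientation" of the camera in the world. Camera axes: x right, y down, z forward; pixel columns grow to the right and rows downward; lengths in mm; the calibration is good to about 2 mm. A picture is of the moment at which its call begins. There is no depth.
- sign_off(): hands the job in; it is judged then, once.
The state is a dict: "clock": time; "qpos": joint angles; "qvel": joint speeds; "joint_efforts": joint torques, N m; "eef_pos": TCP position; "tcp_rot": TCP orientation; "contact_force": force on the tool from outside, world axes, zero at the start; "wrist_torque": the same for the moment, N m; "opening": opening from 0.0 (shut) to 1.0 (fully open); "grasp_force": force on a finger pad.
Only numpy, scipy, OpenCV 4.12 (cv2) and the standard library are available. Lean on these libraries where they do the work, as an engineer would, in place of code of your own. Each camera call takes 0.05 s, during which the arm holds its last target. There are 200 camera calls.

## Working session

There is one attempt and no reset: what is moved stays moved. The work goes in short steps, Python scripts to look and compute and a shell command to move; the robot and the scene stay as the last step left them, time stands still between calls to the robot, and variables do not carry over. Pictures are saved under pics/ and viewed, at most 10 in all, crops included, and the job is handed in when it is done.

```bash
mkdir -p pics; ls
python3 - <<'E'
from rig import r,cams
import cv2
for n in("top","scene"):
    f=cams.grab_frame(n); cv2.imwrite(f"pics/{n}0.png",f["image"][:,:,::-1])
    print(n,{k:v for k,v in f.items() if k!="image"})
print(r.sense(),r.finger_overhang)
E
```

```text
pics
top {'fx': 440.4013985657408, 'fy': 440.4013985657408, 'cx': 315.5007945602038, 'cy': 241.56977653539485, 'position': array([550.70289619,  -4.98861608, 769.74547866]), 'orientation': array([-2.97763005e+00,  2.50697492e-03, -1.57209672e+00])}
scene {'fx': 582.0076722195943, 'fy': 582.0076722195943, 'cx': 323.70527437319043, 'cy': 233.7981541821706, 'position': array([1130.4865045 ,  174.54990272,  664.21857131]), 'orientation': array([-2.40992279, -0.00427986,  1.94600179])}
{'clock': 0.1, 'qpos': array([ 1.15157407e+00,  3.53598346e-01,  1.63402780e+00,  3.76643272e-05,
        1.15523760e+00, -2.36960436e-03]), 'qvel': array([ 0.00115158, -0.00178836, -0.00103607, -0.00209297, -0.00151105,
       -0.00097446]), 'joint_efforts': array([ 1.90066285e-04, -6.06360340e+01, -3.42821431e+01,  1.63754844e-04,
        3.85961845e-03, -5.84641796e-06]), 'eef_pos': array([252.86318329, 571.12823737, 249.63828075]), 'tcp_rot': array([-3.14032165e+00, -3.74512715e-05,  2.72472475e+00]), 'contact_force': array([-0.80376966,  1.23388   , -0.38359504]), 'wrist_torque': array([-0.01917993, -0.01624065,  0.06883222]), 'grasp_force': 0.0, 'opening': 1.0006664324898105} 19.0
```

View pics/top0.png

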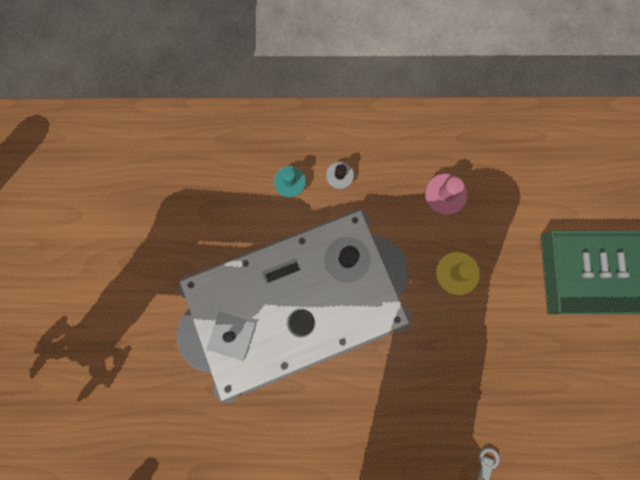

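View pics/scene0.png

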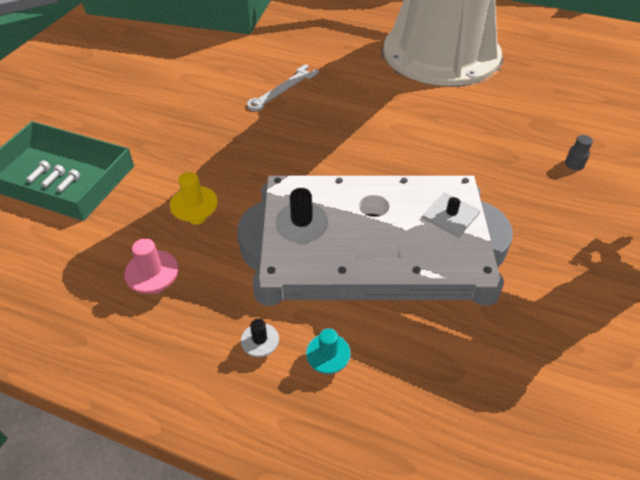

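The top view shows the probe knob at about (349,257) on its flange, centred near (347,260). The socket is at (301,322), the slot at (282,271) and the cap at (232,336). The scene view shows the knob at (301,207), the socket at (374,206) and the cap at (452,208).

```bash
cat > h.py <<'E'
import numpy as np,cv2
from scipy.spatial.transform import Rotation as R
def ray(f,u,v):
    d=R.from_euler('xyz',f["orientation"]).as_matrix()@np.array([(u-f["cx"])/f["fx"],(v-f["cy"])/f["fy"],1]); return np.array(f["position"]),d
def onz(f,u,v,z):
    p,d=ray(f,u,v); return p+d*(z-p[2])/d[2]
def proj(f,P):
    q=R.from_euler('xyz',f["orientation"]).as_matrix().T@(np.array(P)-f["position"]); return np.round([f["fx"]*q[0]/q[2]+f["cx"],f["fy"]*q[1]/q[2]+f["cy"]],1)
def dark(f,u,v,w=30,th=60):
    g=f["image"].max(2); m=np.zeros_like(g); s=np.s_[max(v-w,0):v+w,max(u-w,0):u+w]; m[s]=(g[s]<th)*255
    cs,_=cv2.findContours(m,cv2.RETR_EXTERNAL,cv2.CHAIN_APPROX_NONE)
    return max((c for c in cs if len(c)>=5),key=lambda c:cv2.contourArea(c)-20*abs(cv2.pointPolygonTest(c,(u,v),True))*(cv2.pointPolygonTest(c,(u,v),False)<0))
E
python3 - <<'E'
from h import *
from rig import cams
t=cams.grab_frame("top"); s=cams.grab_frame("scene")
for n,u,v,z,th in(("socket",301,322,50,90),("slot",282,271,50,50),("knob",349,257,136,45),("capknob",229,337,82,60)):
    c=dark(t,u,v,25,th); P=np.array([onz(t,*p,z)[:2] for p in c[:,0]],np.float32)
    print(n,cv2.boundingRect(c),np.round(cv2.minAreaRect(P),1) if 0 else cv2.minAreaRect(P), cv2.minEnclosingCircle(P))
for n,u,v,z,th in(("knob",301,207,136,45),):
    c=dark(s,u,v,25,th); print(n,cv2.boundingRect(c))
    x,y,w,h=cv2.boundingRect(c); 
# corners
for uv in((181,282),(361,211),(408,322),(222,401)): print(onz(t,*uv,50).round())
# flange: mid-grey ring edge in top image by Hough
g=cv2.cvtColor(t["image"],cv2.COLOR_RGB2GRAY); print(cv2.HoughCircles(g[225:300,310:390],cv2.HOUGH_GRADIENT,1,50,param1=60,param2=12,minRadius=19,maxRadius=27))
fl=onz(t,347,260,86);print("flange",fl, "knob in scene if at flange",proj(s,[fl[0],fl[1],136]),proj(s,[fl[0],fl[1],86]))
so=onz(t,301,322,50);print("socket in scene",proj(s,so))
E
```

```text
socket (289, 310, 25, 26) ((538.0319213867188, 20.179365158081055), (38.65312194824219, 39.54826736450195), 89.97859954833984) ((538.5304565429688, 20.057313919067383), 20.523725509643555)
slot (267, 263, 31, 18) ((619.913818359375, 51.55924987792969), (11.141642570495605, 52.34099578857422), 21.394128799438477) ((619.0536499023438, 51.343971252441406), 26.290481567382812)
knob (339, 247, 19, 20) ((633.5903930664062, -50.649879455566406), (26.071134567260742, 27.92702865600586), 89.04448699951172) ((633.58056640625, -51.36904525756836), 14.844083786010742)
capknob (224, 332, 11, 9) ((518.3446044921875, 129.07339477539062), (15.39678955078125, 11.976550102233887), 89.93362426757812) ((518.9981079101562, 129.02197265625), 7.946727752685547)
knob (291, 189, 21, 37)
[603. 216.  50.]
[722. -80.  50.]
[ 539. -152.   50.]
[417. 143.  50.]
[[[36.5 33.5 22.5]]]
flange [634.5554482 -52.6030622  86.       ] knob in scene if at flange [299.2 193.5] [300.2 219.8]
socket in scene [371.3 206. ]
```

The positions agree with each other:
- Plate corners give a centre of (570,32), with its x axis turned 21.5°.
- That predicts the socket at (538,19) and the slot at (621,52); both match what I measured.
- The probe is at (634,-51.5).

I'll move above the probe and turn the closing line along the slide direction on the way.

```bash
cat > go.py <<'E'
import sys,numpy as np
from scipy.spatial.transform import Rotation as R
from rig import r
s=r.sense(); x,y,z,yaw=map(float,sys.argv[1:5])
Q=R.from_euler('xyz',s["tcp_rot"]); T=R.from_euler('xyz',[np.pi,0,yaw])
print("t",s["clock"],"pos",np.round(s["eef_pos"],1),"rot",np.round(s["tcp_rot"],3),"q6",round(s["qpos"][5],2),"F",np.round(s["contact_force"],1),"op",round(s["opening"],2),"grip",s["grasp_force"])
print("shift m",np.round(Q.inv().apply(np.array([x,y,z])-s["eef_pos"])/1000,4),"turn",np.round((Q.inv()*T).as_rotvec(),3))
E
python3 -m crank '[[-0.6,-0.415,0,0,0,1.78,0],[-0.6,-0.415,0,0,0,1.78,0],[-0.6,-0.415,0,0,0,1.78,0],[-0.6,-0.415,0,0,0,1.78,0],[-0.6,-0.415,0,0,0,1.78,0]]'; python3 go.py 634 -51.5 200 0.94
```

```text
clock: 0.7
eef_pos: [384.0, 356.4, 250.3]
tcp_rot: [3.141, 0.0, 1.969]
contact_force: [1.3, 0.4, -1.0]
opening: 1.001
grasp_force: 0.0
t 0.7 pos [384.  356.4 250.3] rot [3.141 0.    1.969] q6 0.35 F [ 1.3  0.4 -1. ] op 1.0 grip 0.0
shift m [-0.4729  0.0722  0.0503] turn [ 0.    -0.     1.029]
```

```bash
python3 -m crank '[[-0.473,0.072,0.05,0,0,1.03,0],[-0.473,0.072,0.05,0,0,1.03,0],[-0.473,0.072,0.05,0,0,1.03,0],[-0.473,0.072,0.05,0,0,1.03,0],[-0.473,0.072,0.05,0,0,1.03,0]]'; python3 go.py 634 -51.5 200 0.94
```

```text
clock: 1.2
eef_pos: [515.3, 145.0, 224.2]
tcp_rot: [3.141, -0.0, 1.219]
contact_force: [0.7, -0.4, -0.3]
opening: 1.0
grasp_force: 0.0
t 1.2 pos [515.3 145.  224.2] rot [ 3.141 -0.     1.219] q6 0.62 F [ 0.7 -0.4 -0.3] op 1.0 grip 0.0
shift m [-0.1435  0.1792  0.0243] turn [ 0.    -0.     0.279]
```

```bash
python3 -m crank '[[-0.1435,0.179,0.024,0,0,0.28,0],[-0.1435,0.179,0.024,0,0,0.28,0],[-0.1435,0.179,0.024,0,0,0.28,0],[-0.1435,0.179,0.024,0,0,0.28,0],[-0.1435,0.179,0.024,0,0,0.28,0]]'; python3 go.py 634 -51.5 200 0.94
python3 - <<'E'
from h import *
from rig import cams
for n in("wrist",):
    f=cams.grab_frame(n); print({k:v for k,v in f.items() if k!="image"}); cv2.imwrite("pics/w1.png",f["image"][:,:,::-1])
    print(proj(f,[634,-51.5,136]),proj(f,[538,20,50]))
E
```

```text
clock: 1.7
eef_pos: [635.5, -52.0, 199.7]
tcp_rot: [3.141, 0.0, 0.943]
contact_force: [0.4, 0.5, -0.1]
opening: 0.998
grasp_force: 0.0
t 1.7 pos [635.5 -52.  199.7] rot [3.141 0.    0.943] q6 0.54 F [ 0.4  0.5 -0.1] op 1.0 grip 0.0
shift m [-0.0004 -0.0015 -0.0003] turn [0.001 0.    0.003]
{'fx': 386.884663460522, 'fy': 386.884663460522, 'cx': 316.46622046711303, 'cy': 241.07790142155702, 'position': array([684.87005011,  16.29031338, 322.95140241]), 'orientation': array([ 2.80624620e+00, -1.14893157e-03, -6.27563817e-01])}
[313.5 276.1] [151.7 225.9]
```

View pics/w1.png

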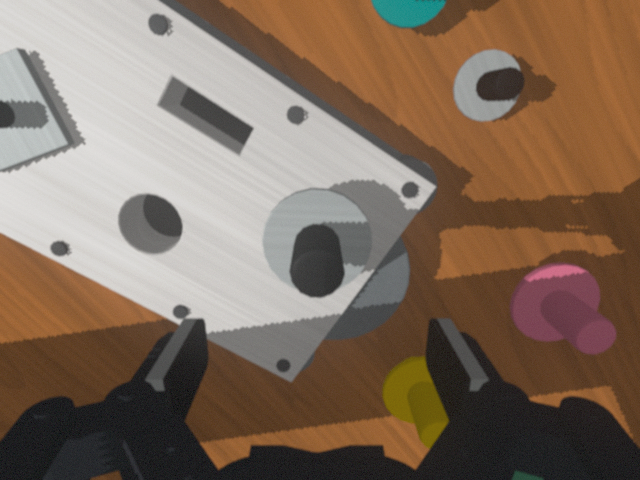

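The wrist view shows the knob's top centre at about (317,272), the flange centre at (317,241) and the socket at (150,223). All are within a few pixels of what I predicted, so I'll refine the positions from this view.

Run:
```python
from h import *
from rig import cams
f=cams.grab_frame("wrist")
print("knob",onz(f,317,272,136).round(1),"flange",onz(f,317,241,86).round(1),"socket",onz(f,150,223,50).round(1))
c=dark(f,150,223,45,140);P=np.array([onz(f,*p,50)[:2] for p in c[:,0]],np.float32);print("sock",cv2.minEnclosingCircle(P),cv2.boundingRect(c))
```

```text
knob [638.7 -53.4 136. ] flange [638.7 -53.6  86. ] socket [540.7  19.5  50. ]
sock ((537.9037475585938, 21.41895866394043), 23.017248153686523) (114, 193, 64, 59)
```

```bash
python3 -m crank '[[0,0.001,0.045,0,0,0,0],[0,0.001,0.075,0,0,0,0],[0,0.001,0.086,0,0,0,0],[0,0.001,0.086,0,0,0,0]]'; python3 -m crank '[[0,0,0,0,0,0,0.4],[0,0,0,0,0,0,0.55],[0,0,0,0,0,0,0.65],[0,0,0,0,0,0,0.8],[0,0,0,0,0,0,0.8]]' 50;python3 go.py 538.5 20.5 114 0.943
```

```text
clock: 2.2
eef_pos: [633.7, -48.6, 113.0]
tcp_rot: [-3.139, 0.002, 0.945]
contact_force: [0.3, 0.0, 0.7]
opening: 1.003
grasp_force: 0.0
clock: 2.7
eef_pos: [635.8, -49.4, 115.5]
tcp_rot: [3.14, -0.001, 0.945]
contact_force: [-1.3, 0.8, 6.3]
opening: 0.339
grasp_force: 48.6
t 2.7 pos [635.8 -49.4 115.5] rot [ 3.14e+00 -1.00e-03  9.45e-01] q6 0.55 F [-1.3  0.8  6.3] op 0.34 grip 48.60615670681
shift m [-0.0004 -0.1198  0.0013] turn [ 0.002 -0.001  0.002]
```

Gripped: 0.34 × 85 is about 29 mm, which fits the 30 mm knob. Next I slide gently toward the socket.

```bash
python3 -m crank '[[0,0,0.0005,0,0,0,0.8],[0,-0.005,0.0005,0,0,0,0.8],[0,-0.012,0.0005,0,0,0,0.8],[0,-0.02,0.0005,0,0,0,0.8],[0,-0.028,0.0005,0,0,0,0.8]]';python3 go.py 538.5 20.5 114 0.943
```

```text
clock: 3.2
eef_pos: [614.8, -33.6, 115.6]
tcp_rot: [3.136, -0.003, 0.945]
contact_force: [4.1, -3.9, 5.9]
opening: 0.339
grasp_force: 49.2
t 3.2 pos [614.8 -33.6 115.6] rot [ 3.136e+00 -3.000e-03  9.450e-01] q6 0.57 F [ 4.1 -3.9  5.9] op 0.34 grip 49.17840242385864
shift m [-0.0009 -0.0935  0.001 ] turn [ 0.005 -0.003  0.002]
```

```bash
python3 -m crank '[[0,-0.012,0,0,0,0,0.8],[0,-0.024,0,0,0,0,0.8],[0,-0.036,0,0,0,0,0.8],[-0.0005,-0.048,0,0,0,0,0.8],[-0.0005,-0.06,0,0,0,0,0.8]]';python3 go.py 538.5 20.5 114 0.943
python3 - <<'E'
from h import *
from rig import cams
f=cams.grab_frame("wrist"); g=cams.grab_frame("scene")
cv2.imwrite("pics/w2.png",np.hstack([cv2.resize(f["image"],(400,300)),cv2.resize(g["image"][130:310,210:450],(400,300))])[:,:,::-1])
E
```

```text
clock: 3.7
eef_pos: [565.8, 1.4, 115.6]
tcp_rot: [3.136, -0.003, 0.945]
contact_force: [4.4, -3.2, 5.7]
opening: 0.339
grasp_force: 49.5
t 3.7 pos [565.8   1.4 115.6] rot [ 3.136e+00 -3.000e-03  9.450e-01] q6 0.63 F [ 4.4 -3.2  5.7] op 0.34 grip 49.49556112289429
shift m [-0.0006 -0.0333  0.0014] turn [ 0.006 -0.003  0.002]
```

View pics/w2.png

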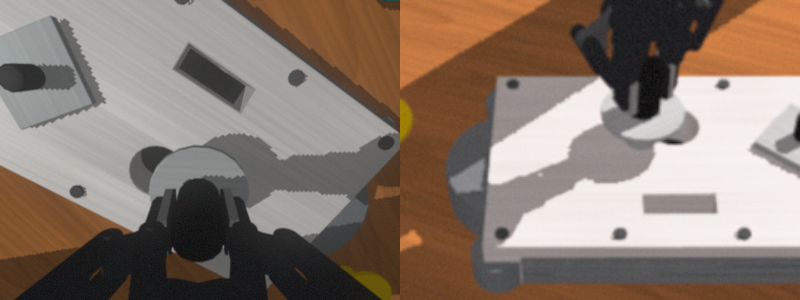

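The probe is held upright, and its flange (about (199,180) in the left pane) already overlaps the socket's edge at (153,168). I'll slide the last 34 mm.

```bash
python3 -m crank '[[-0.0005,-0.01,0,0,0,0,0.8],[-0.0005,-0.02,0,0,0,0,0.8],[-0.0005,-0.03,0,0,0,0,0.8],[-0.0005,-0.0335,0,0,0,0,0.8],[-0.0005,-0.0335,0,0,0,0,0.8]]';python3 go.py 538.5 20.5 84 0.943
```

```text
clock: 4.3
eef_pos: [534.5, 21.3, 113.2]
tcp_rot: [-3.14, 0.001, 0.945]
contact_force: [0.1, -0.2, -3.6]
opening: 0.34
grasp_force: 49.5
t 4.3 pos [534.5  21.3 113.2] rot [-3.14e+00  1.00e-03  9.45e-01] q6 0.66 F [ 0.1 -0.2 -3.6] op 0.34 grip 49.484179615974426
shift m [0.0017 0.0038 0.0292] turn [-0.002  0.001  0.002]
```

The upward reaction has gone and the tool now carries the probe's 3 N, so the shank is over the socket. I'll lower it, with a 3 mm correction.

```bash
python3 -m crank '[[0.001,0.002,0.003,0,0,0,0.8],[0.001,0.003,0.008,0,0,0,0.8],[0.001,0.003,0.013,0,0,0,0.8],[0.001,0.003,0.018,0,0,0,0.8],[0.001,0.003,0.022,0,0,0,0.8]]';python3 go.py 538.5 20.5 85 0.943
```

```text
clock: 4.8
eef_pos: [538.8, 20.0, 91.0]
tcp_rot: [-3.141, 0.0, 0.945]
contact_force: [-0.8, -1.2, -3.2]
opening: 0.337
grasp_force: 49.5
t 4.8 pos [538.8  20.   91. ] rot [-3.141  0.     0.945] q6 0.66 F [-0.8 -1.2 -3.2] op 0.34 grip 49.490724205970764
shift m [ 0.0003 -0.0005  0.006 ] turn [-0.001  0.     0.002]
```

```bash
python3 -m crank '[[0,0,0.002,0,0,0,0.8],[0,0,0.004,0,0,0,0.8],[0,0,0.0055,0,0,0,0.8],[0,0,0.006,0,0,0,0.8],[0,0,0.006,0,0,0,0.8]]';python3 go.py 538.5 20.5 85 0.943
```

```text
clock: 5.3
eef_pos: [539.1, 20.1, 85.9]
tcp_rot: [3.141, -0.0, 0.945]
contact_force: [0.1, 0.7, -3.9]
opening: 0.338
grasp_force: 49.5
t 5.3 pos [539.1  20.1  85.9] rot [ 3.141 -0.     0.945] q6 0.66 F [ 0.1  0.7 -3.9] op 0.34 grip 49.48531687259674
shift m [ 0.     -0.0007  0.0009] turn [ 0.    -0.     0.002]
```

```bash
python3 -m crank '[[0,0,0.0005,0,0,0,0.8],[0,0,0.001,0,0,0,0.8],[0,0,0.0015,0,0,0,0.8],[0,0,0.002,0,0,0,0.8],[0,0,0.002,0,0,0,0.8]]';python3 go.py 538.5 20.5 84 0.943
```

```text
clock: 5.8
eef_pos: [539.6, 19.9, 85.2]
tcp_rot: [3.141, -0.001, 0.945]
contact_force: [-4.6, -2.3, 12.1]
opening: 0.339
grasp_force: 51.2
t 5.8 pos [539.6  19.9  85.2] rot [ 3.141e+00 -1.000e-03  9.450e-01] q6 0.66 F [-4.6 -2.3 12.1] op 0.34 grip 51.22121214866638
shift m [-0.0002 -0.0012  0.0012] turn [ 0.001 -0.001  0.002]
```

Contact at 12 N after a 30.4 mm drop, so it is seated. Now release, retreat and check.

```bash
python3 -m crank '[[0,0,0,0,0,0,0.5],[0,0,0,0,0,0,0.3],[0,0,0,0,0,0,0],[0,0,0,0,0,0,0],[0,0,0,0,0,0,0]]'; python3 -m crank '[[0,0,-0.02,0,0,0,0],[0,0,-0.05,0,0,0,0],[0,0,-0.09,0,0,0,0],[0,0,-0.13,0,0,0,0],[0,0,-0.13,0,0,0,0]]'
python3 - <<'E'
from h import *
from rig import cams
f=cams.grab_frame("wrist"); g=cams.grab_frame("scene")
cv2.imwrite("pics/w3.png",np.hstack([cv2.resize(f["image"],(400,300)),cv2.resize(g["image"][130:310,250:490],(400,300),interpolation=cv2.INTER_CUBIC)])[:,:,::-1])
E
```

```text
clock: 6.3
eef_pos: [539.0, 20.1, 83.7]
tcp_rot: [-3.142, 0.0, 0.945]
contact_force: [-0.6, -0.1, -0.1]
opening: 0.999
grasp_force: 0.0
clock: 6.8
eef_pos: [542.1, 20.2, 219.1]
tcp_rot: [3.135, -0.005, 0.945]
contact_force: [0.5, -0.1, 0.1]
opening: 1.001
grasp_force: 0.0
```

View pics/w3.png

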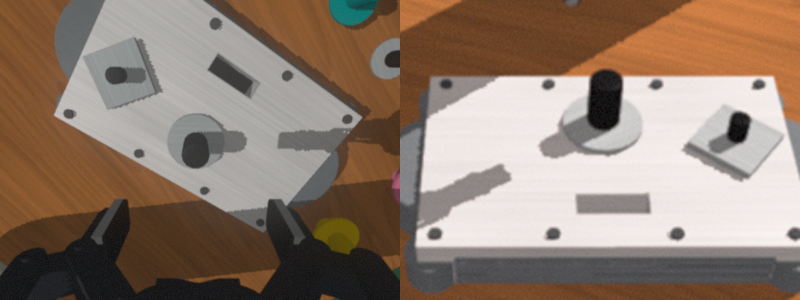

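The flange (about (197,140) in the left pane, (603,125) in the right) lies flat on the plate over the socket. The knob is upright, the cap hasn't moved, and the gripper is clear. I'm handing the job in.

```bash
python3 -m crank '[[0,0,0,0,0,0,0],[0,0,0,0,0,0,0]]' >/dev/null; python3 -c "
from rig import sign_off; print(sign_off())"
```

```text
the job is handed in; nothing more can be done
None
```

The probe was slid across the face into the round socket, with its flange flat on the plate; it was then released, the cap was left where it was, and the job was handed in after about 7 s.

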